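# Find the slip angle on a tilt stage

## Robot

A 6-joint arm with a two-finger parallel gripper is mounted at the origin on the work surface. World frame = base frame: x ahead of the robot, y to its left, z up, the work surface at z = 0. Lengths are in m, angles in rad, forces in N, time in s.
With the tool pointing down it reaches from about 0.225 to 0.875 m from the base axis. Payload 3.4 kg.
Tool frame: the origin (TCP) lies midway between the tips of the shut fingers; the grasp point (between the pads) lies 19 mm behind it; z points along the fingers, y is the direction in which the jaws open and shut (so a half turn about z gives the same grasp; the last joint's range is limited). The gripper opens to 85 mm and grips with 20 to 120 N. Pads are 22 mm wide; open, the fingers measure 114 mm over their backs; the gripper's body (76 mm by 85 mm) begins 54 mm behind the grasp point. The pads swing forward as they close: fully open they stand 13 mm farther back than shut.
Start: joints at [1.158, 0.276, 1.505, -0, 1.361, -0.121], TCP at [0.165, 0.551, 0.231] pointing down, gripper open.
Joint ranges: [-2.89, 2.89], [-0.75, 2.08], [0.22, 2.7], [-1.18, 4.32], [0.11, 2.71], [-2.7, 2.7]. Speed limits (rad/s): [2.57, 2.57, 3.14, 3.14, 3.14, 3.14].

## Interface

Orientations are given as a 3x3 rotation matrix whose columns are the frame's x, y, z axes.
In Python, from cell import get_state, vision, sign_off gives the robot as it stands.
- The arm moves only by the tool arm_command, never from a script. Its arguments are lists of equal length, an entry for each row: "slide": the shift along the world's x, y, z in mm, a list of three; "angular": the turn, a rotation vector about the world's x, y, z in degrees, a list of three. A call has 1 to 12 rows; each row is the pose to reach, as a shift and turn from the pose measured when the call began; what a row does not reach only later rows make up. A row lasts 1/12 s, in which the tool goes at most 41.7 mm and 7.16 degrees, less where a joint would pass 70% of its speed; a pose out of reach is approached as far as the arm can. A call with a gripper value outside its range is refused whole. "claw" is the opening, from 0 (shut) to 1 (fully open), set as the call begins (left out, the last holds). The fingers move at their own pace and stop on an object; "squeeze" is the grip in N (left out, the last holds). Time passes only in rows, so rows that repeat a pose let the fingers close. It gives the time, the measured TCP pose, the force and the opening at its end, in the units of the state.
- get_state(): the state, without advancing time (a new reading comes with each control period).
- vision.camera(name): name is "scene" or "side" or "wrist"; returns a dict with "pixels" (480x640x3 uint8, red, green, blue), "fx", "fy", "cx", "cy" (pixels), "cam_to_world" (4x4, takes a point from camera to world coordinates); the wrist camera has in their place "T_tool_cam" (4x4, takes a point from camera to tool coordinates, whose origin is the TCP and whose axes are the flange's). Camera axes: x right, y up, looking along -z (the intrinsics and any distortion apply to the point x, -y, -z); pixel columns grow to the right and rows downward; lengths in m; the calibration is good to about 2 mm. A picture is of the moment at which its call begins: read the wrist's pose just before it. There is no depth.
- sign_off(): hands the job in, once; it reports no verdict.
The state is a dict: "clock": time; "q": joint angles; "qd": joint speeds; "tau": joint torques, N m; "tcp_pos": TCP position; "ee_rot": TCP orientation; "force": force on the tool from outside, world axes, zero at the start; "torque": the same for the moment, N m; "opening": finger opening in m.
Only numpy, scipy, OpenCV 4.12 (cv2) and the standard library are available. Lean on these libraries where they do the work, as an engineer would, in place of code of your own. Each camera call takes 0.05 s, during which the arm holds its last target.

## Task

Set the white-footed test sled gently on the empty yellow field at the top of the tilt stage, then raise the deck by its red bar just until the white sled lets go and slides down to the black stop, while the black sled beside it stays in its place. Leave the deck standing at that angle and let go; do not touch the sleds while the deck is up, and leave the other things on the bench alone.

Things in the scene. Friction and masses are not known exactly. Their poses are not given: they have to be found in the camera images.
- stage: Fixed cream base of the tilt stage. Origin on the bench right below the deck's hinge axis; its x points from the deck's handle end to its hinge end, z up. Base plate 250 x 150 x 12 mm (its x from -220 to +30 mm), two cheeks 58 mm high at the hinge, a black rest under the handle end.
- deck (a joint): Angle of the deck, rad: 0 = level on its rest (as it starts), grows as the handle end rises, limit 1.0. Hinge axis = y of deck_frame, 50 mm above the bench. Hinge friction of 1.3 N m (damping 0.8 N m s/rad) keeps the deck where it is left; raising it slowly takes about 5 to 10 N upward at the bar.
- deck_frame (a point): Turns with the deck: origin on the hinge axis, mid-width, in the top face; x along the deck from handle end to hinge end (downhill when raised), y along the hinge, z out of the top. Aluminium deck x = -220 to 0 mm, 130 wide, 10 thick; black stop 14 mm high at x = -8 to 0 (bottom end); steel rails 5 mm high at y = 0 and y = +-63 mm make two lanes 59 mm wide.
- handle (a point): Middle of the red round bar (10 mm diameter, about 110 mm clear length along y) at x = -270, z = +20 mm in deck_frame, on two thin side arms; 45 mm free to the deck's edge, 65 mm of air below it at the start. Can be pinched from above across the bar, and turns between the fingers as the deck tilts. Axes as deck_frame.
- start_free (a point): Middle of the empty yellow start field on the deck's top face, in the lane at -y (x = -165, y = -31.5 mm in deck_frame). The field is 62 x 52 mm. Axes as deck_frame.
- stop_free (a point): Where the white sled's origin lies on the deck when it rests against the black stop in its lane (x = -33 mm in deck_frame). Axes as deck_frame.
- white_sled: Test sled: smooth white foot 50 x 40 x 12 mm (x, y, z), blue upright tab on top 14 mm thick along x, 26 along y, from 12 to 44 mm height. About 0.12 kg. Origin mid-underside; front and back alike. Starts on the bench beside the stage. On the deck it lets go at a deck angle unknown beforehand, between 0.3 and 0.6 rad, then keeps sliding while that angle is held.
- black_sled: Reference sled, same shape and size, with black rubber foot and black tab, on the start field of the other lane (y = +31.5 mm in deck_frame), where it must stay. Its foot has 1.25 times the white sled's friction: it slips at a deck angle 0.07 to 0.1 rad above the white sled's.
- reagent: Bystander: amber bottle with blue cap, 64 mm diameter, 130 mm high, origin under its middle.
- tube_rack: Bystander: blue tube rack 80 x 160 mm with capped tubes, 92 mm high, origin under its middle.
- dishes: Bystander: stack of culture dishes, 92 mm diameter, 45 mm high, origin under its middle.
There are look-alikes about, which are no part of the job. Of the things that look like the white_sled, take the one that is farthest to the robot's left at the start.

How it is judged:
By the outcome, as a careful person would: the job done as asked, in the order asked, and still so for the second after the job is handed in, with the robot touching nothing.
It also fails if it takes over 70 s, if anything falls off the work surface, if the arm or the gripper's body presses on something with over 40 N, if the wrist force passes 120 N, or if a joint passes its speed limit or range.

## Working session

There is one attempt and no reset: what is moved stays moved. The work goes in short steps, Python scripts to look and compute and a tool call to move; the robot and the scene stay as the last step left them, time stands still between calls to the robot, and variables do not carry over. Pictures are saved under pics/ and viewed, and the job is handed in when it is done.

Besides the shell and the picture viewer there is one more tool, called after "Request:" as name(argument=value, ...) on one line, values as JSON. arm_command: Moves the arm, as the interface text tells. Its arguments: {"type":"object","properties":{"slide":{"type":"array","items":{"type":"array","items":{"type":"number"}}},"angular":{"type":"array","items":{"type":"array","items":{"type":"number"}}},"claw":{"type":"number"},"squeeze":{"type":"number"}},"required":["slide","angular"]}

```bash
ls; mkdir -p pics; python3 - <<'E'
from cell import get_state, vision
import cv2,json
s=get_state();print(s)
for n in ["scene","side","wrist"]:
    c=vision.camera(n);cv2.imwrite(f"pics/{n}0.png",c["pixels"][:,:,::-1])
    print(n,{k:(v if not hasattr(v,'tolist') else v.tolist()) for k,v in c.items() if k!="pixels"})
E
```

```text
pics
{'clock': 0.0, 'q': array([ 1.15798614e+00,  2.76592211e-01,  1.50613695e+00, -5.25507025e-07,
        1.36071291e+00, -1.21001278e-01]), 'qd': array([-0.00084031, -0.0008031 ,  0.00050974,  0.00051028,  0.00079707,
       -0.00027925]), 'tau': array([-1.29463187e-03, -4.16777802e+01, -2.45806217e+01, -4.19556000e-04,
        1.12264819e-02, -5.56352660e-06]), 'tcp_pos': array([0.16520853, 0.55019585, 0.23043979]), 'ee_rot': array([[-9.57724996e-01,  2.87684345e-01, -7.41490438e-04],
       [ 2.87685214e-01,  9.57723523e-01, -1.69427308e-03],
       [ 2.22726994e-04, -1.83596351e-03, -9.99998290e-01]]), 'force': array([ 1.12095002,  0.08785678, -0.06927333]), 'torque': array([ 0.04301267, -0.01931654,  0.03184923]), 'opening': 0.08552852305355811}
scene {'fx': 525.8203397167508, 'fy': 525.8203397167508, 'cx': 315.16067596043194, 'cy': 249.00360178419842, 'cam_to_world': [[0.8817107483591478, -0.33045227802395344, 0.3367305275390562, 1.0319801249552574], [0.47139311762369424, 0.6463325800202858, -0.6000356028281443, -0.8071912808155849], [-0.01935677878587365, 0.6877902935874425,
[... 178 characters left out ...]
to_world': [[0.9200368351425291, 0.24971420872713276, -0.301952042451613, 0.19833842004751712], [-0.3914181473912626, 0.6211234595800648, -0.678967953479458, -0.8246951939987726], [0.01800155198060891, 0.7428650361398588, 0.6691991349420707, 0.8863399857374651], [0.0, 0.0, 0.0, 1.0]]}
wrist {'fx': 373.48123711706467, 'fy': 373.48123711706467, 'cx': 322.22934842082, 'cy': 236.55887263280187, 'T_tool_cam': [[-4.98905665166605e-05, 0.966217301317981, 0.2577287802026138, 0.06489968904091258], [0.9999999706680921, 0.0001092899717847437, -0.00021614697629757524, -0.00014963986194727052], [-0.0002370121192427023, 0.2577287618592421, -0.9662172784295235, -0.14306640200364545], [0.0, 0.0, 0.0, 1.0]]}
```

View pics/scene0.png

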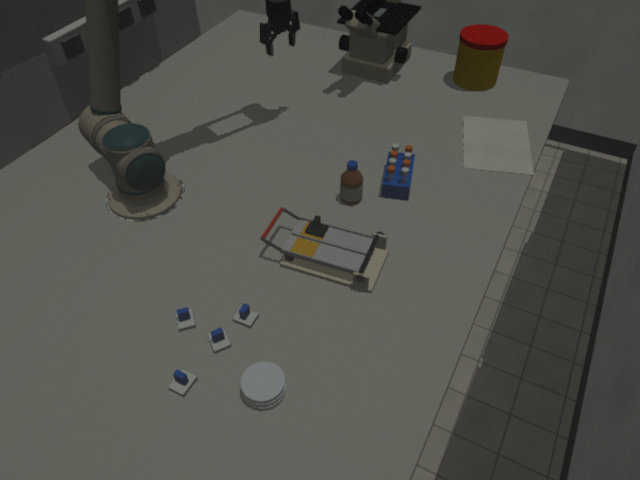

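View pics/side0.png

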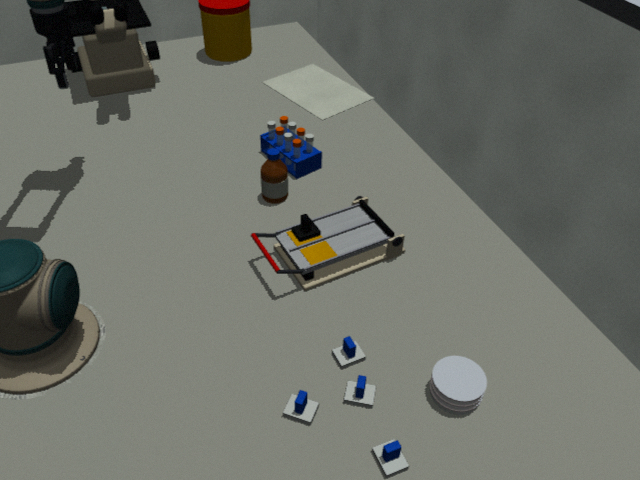

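View pics/wrist0.png

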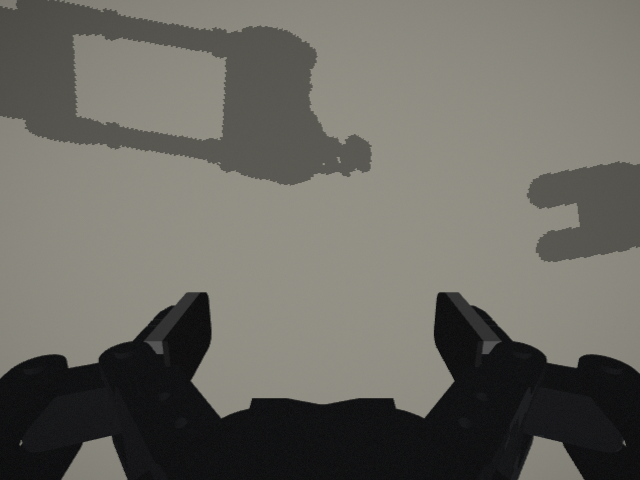

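The scene shows four white sleds, at about (185,318), (219,339), (246,316) and (183,382). The stage is at (325,245) with its red bar at (273,225). I'll enlarge both views to read the points more closely.

```bash
python3 - <<'E'
import cv2
a=cv2.imread("pics/scene0.png");b=cv2.imread("pics/side0.png")
def cr(im,x,y,w,h,f,n):
    c=cv2.resize(im[y:y+h,x:x+w],None,fx=f,fy=f,interpolation=cv2.INTER_CUBIC)
    c=cv2.convertScaleAbs(c,alpha=1.4); cv2.imwrite(f"pics/{n}.png",c)
cr(a,160,290,130,110,6,"sc_sleds");cr(a,255,200,140,95,5.5,"sc_stage")
cr(b,270,325,150,155,5,"si_sleds") if False else cr(b,275,330,140,120,5,"si_sleds")
cr(b,245,190,165,105,4.8,"si_stage")
E
```

```text
(no output)
```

View pics/sc_sleds.png

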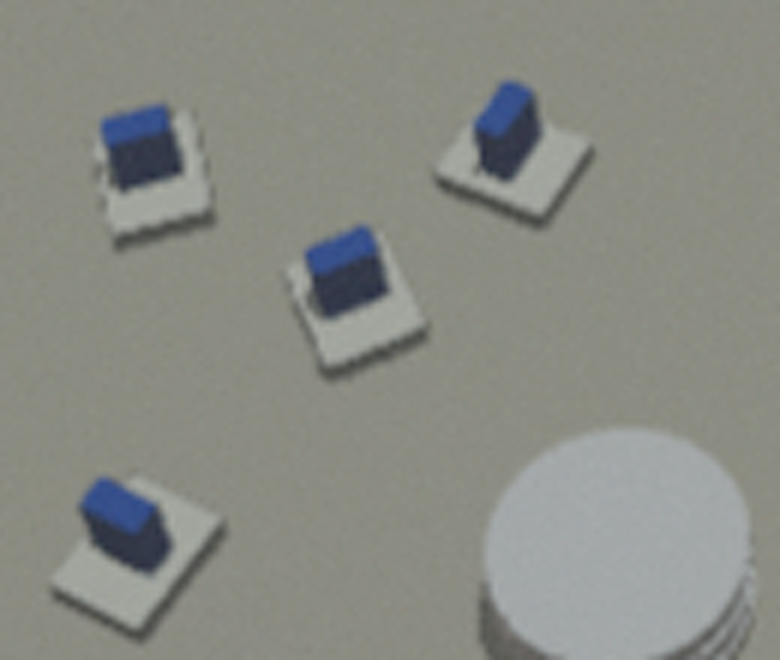

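View pics/si_sleds.png

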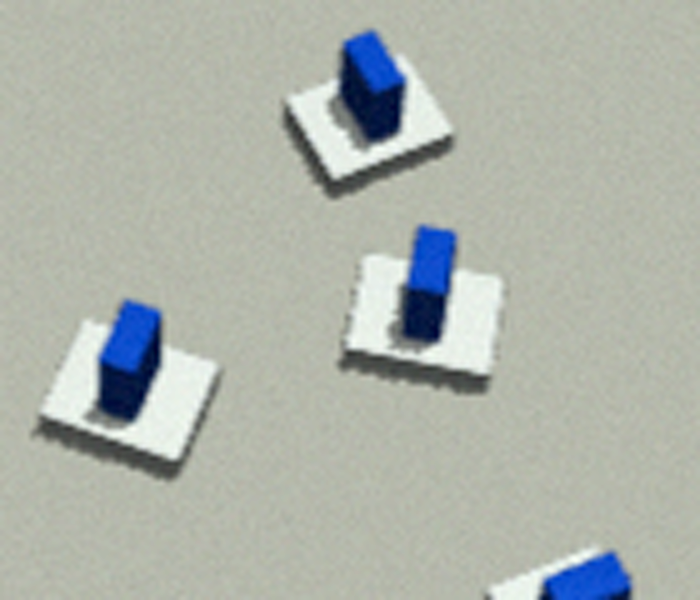

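View pics/sc_stage.png

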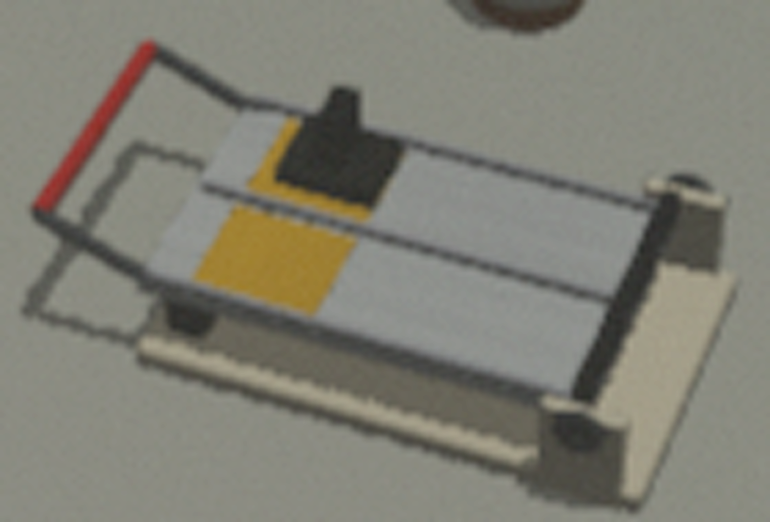

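View pics/si_stage.png

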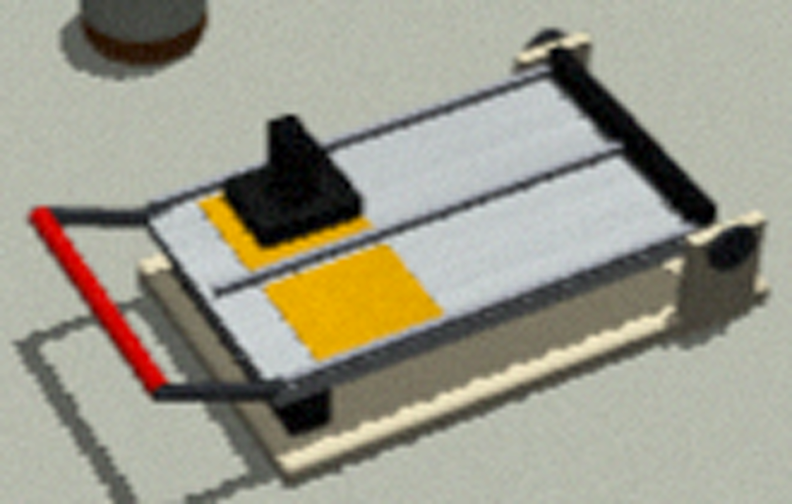

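```bash
cat > h.py <<'E'
import numpy as np, cv2
CAM={"scene":dict(f=525.8203397,c=(315.160676,249.0036018),T=np.array([[0.8817107483591478,-0.33045227802395344,0.3367305275390562,1.0319801249552574],[0.47139311762369424,0.6463325800202858,-0.6000356028281443,-0.8071912808155849],[-0.01935677878587365,0.6877902935874425,0.7256513123821482,1.0200478804548772],[0,0,0,1]])),
"side":dict(f=588.9435333,c=(320.9708972,238.2807376),T=np.array([[0.9200368351425291,0.24971420872713276,-0.301952042451613,0.19833842004751712],[-0.3914181473912626,0.6211234595800648,-0.678967953479458,-0.8246951939987726],[0.01800155198060891,0.7428650361398588,0.6691991349420707,0.8863399857374651],[0,0,0,1]]))}
def ray(n,uv):
    c=CAM[n];d=np.array([(uv[0]-c["c"][0])/c["f"],-(uv[1]-c["c"][1])/c["f"],-1.]);return c["T"][:3,3],c["T"][:3,:3]@d
def atz(n,uv,z):
    o,d=ray(n,uv);return o+d*(z-o[2])/d[2]
def tri(us,ui):
    A=[];b=[]
    for n,uv in(("scene",us),("side",ui)):
        o,d=ray(n,uv);d=d/np.linalg.norm(d);P=np.eye(3)-np.outer(d,d);A.append(P);b.append(P@o)
    return np.linalg.lstsq(np.vstack(A),np.hstack(b),rcond=None)[0]
def proj(n,p):
    c=CAM[n];q=c["T"][:3,:3].T@(np.asarray(p)-c["T"][:3,3]);return np.array([c["c"][0]-c["f"]*q[0]/q[2],c["c"][1]+c["f"]*q[1]/q[2]])
E
python3 - <<'E'
from h import *
np.set_printoptions(precision=4,suppress=True)
S=lambda x,y:((x+.5)/6-.5+160,(y+.5)/6-.5+290)
I=lambda x,y:((x+.5)/5-.5+275,(y+.5)/5-.5+330)
for n,s,i in [("A",(137,125),(130,335)),("B",(341,249),(434,258)),("C",(506,109),(373,62)),("D",(120,505),(583,570))]:
    print(n,atz("scene",S(*s),.044),atz("side",I(*i),.044),tri(S(*s),I(*i)))
print("C corners scene",[atz("scene",S(*p),.012)[:2] for p in((437,172),(543,217),(593,148))])
print("C corners side",[atz("side",I(*p),.012)[:2] for p in((285,100),(335,182),(453,135))])
print("A corners scene",[atz("scene",S(*p),.012)[:2] for p in((115,235),(212,210),(187,112))])
print("A corners side",[atz("side",I(*p),.012)[:2] for p in((38,415),(180,462),(218,368),(88,322))])
S=lambda x,y:((x+.5)/5.5-.5+255,(y+.5)/5.5-.5+200)
I=lambda x,y:((x+.5)/4.8-.5+245,(y+.5)/4.8-.5+190)
for n,s,i,z in [("hL",(150,46),(40,215),.07),("hR",(41,207),(157,385),.07),
 ("yNE nearL",(233,207),(266,288),.05),("y nearR",(195,278),(317,360),.05),("y farR",(318,314),(441,312),.05),("y farL",(355,240),(388,248),.05),
 ]:
    print(n,atz("scene",S(*s),z),atz("side",I(*i),z),tri(S(*s),I(*i)))
E
```

```text
A [ 0.3975 -0.3131  0.044 ] [ 0.395  -0.3156  0.044 ] [ 0.3958 -0.3125  0.0407]
B [ 0.5015 -0.324   0.044 ] [ 0.5007 -0.3268  0.044 ] [ 0.5013 -0.3247  0.0427]
C [ 0.5204 -0.241   0.044 ] [ 0.5167 -0.2441  0.044 ] [ 0.5185 -0.2398  0.0396]
D [ 0.4956 -0.4481  0.044 ] [ 0.4936 -0.4465  0.044 ] [ 0.4943 -0.4465  0.042 ]
C corners scene [array([ 0.4965, -0.2608]), array([ 0.5453, -0.2597]), array([ 0.5449, -0.2228])]
C corners side [array([ 0.4915, -0.2256]), array([ 0.4934, -0.2656]), array([ 0.5417, -0.2631])]
A corners scene [array([ 0.4022, -0.3432]), array([ 0.4286, -0.3163]), array([ 0.3906, -0.2825])]
A corners side [array([ 0.3628, -0.3131]), array([ 0.4   , -0.3473]), array([ 0.4253, -0.3195]), array([ 0.391, -0.286])]
hL [0.4394 0.0719 0.07  ] [0.4401 0.0675 0.07  ] [0.4402 0.0699 0.0699]
hR [ 0.4509 -0.0468  0.07  ] [ 0.4516 -0.0492  0.07  ] [ 0.4516 -0.0482  0.0703]
yNE nearL [0.5198 0.0106 0.05  ] [0.5216 0.0078 0.05  ] [0.5212 0.0078 0.0516]
y nearR [ 0.5269 -0.0376  0.05  ] [ 0.5252 -0.0415  0.05  ] [ 0.5263 -0.0375  0.0477]
y farR [ 0.5882 -0.0316  0.05  ] [ 0.5857 -0.0343  0.05  ] [ 0.5872 -0.0303  0.0471]
y farL [0.5813 0.0176 0.05  ] [0.5808 0.0117 0.05  ] [0.5817 0.0158 0.0489]
```

Farthest left (largest y) is sled C at about (0.518, -0.242) with 2° of yaw. Its size and height check out. Next I'll fit the stage pose from the yellow field and the handle.

```bash
python3 - <<'E'
from h import *
from scipy.optimize import least_squares
np.set_printoptions(precision=4,suppress=True)
S=lambda x,y:np.array(((x+.5)/5.5-.5+255,(y+.5)/5.5-.5+200))
I=lambda x,y:np.array(((x+.5)/4.8-.5+245,(y+.5)/4.8-.5+190))
L=[("hL",(150,46),(40,215),(-.27,.0585,.07)),("hR",(41,207),(157,385),(-.27,-.0585,.07)),
 ("nL",(233,207),(266,288),(-.196,-.0055,.05)),("nR",(195,278),(317,360),(-.196,-.0575,.05)),("fR",(318,314),(441,312),(-.134,-.0575,.05)),("fL",(355,240),(388,248),(-.134,-.0055,.05)),
 ("stopL",(672,195),(562,52),(-.004,.06,.064)),("stopR",(582,385),(706,212),(-.004,-.06,.064))]
def W(p,q):
    c,s=np.cos(p[2]),np.sin(p[2]);return np.array([p[0]+c*q[0]-s*q[1],p[1]+s*q[0]+c*q[1],q[2]])
def r(p,cams=("scene","side")):
    o=[]
    for n,s,i,q in L:
        if "scene" in cams:o+=list(proj("scene",W(p,q))-S(*s))
        if "side" in cams:o+=list(proj("side",W(p,q))-I(*i))
    return np.array(o)
for cs in (("scene",),("side",),("scene","side")):
    f=least_squares(r,[.7,0,.1],loss="soft_l1",kwargs=dict(cams=cs));p=f.x;print(cs,p,np.degrees(p[2]));print(f.fun.reshape(-1,2*len(cs)))
for q in((-.165,-.0315,.05),(-.27,0,.07)):print(W(p,q))
E
```

```text
('scene',) [0.7152 0.0365 0.0924] 5.2933123470663155
[[ 0.0915  0.6311]
 [ 0.2887  0.0626]
 [ 0.6827 -0.4864]
 [-0.7813  0.1042]
 [-0.6977  0.2379]
 [ 0.5125 -0.1423]
 [-0.4671  0.6861]
 [ 0.2497 -1.16  ]]
('side',) [0.7147 0.032  0.0876] 5.016938653862848
[[ 0.3614  0.187 ]
 [-0.275   0.3355]
 [-1.0471 -0.2759]
 [-0.1845  0.4091]
 [ 0.7657  0.7825]
 [-0.2012 -1.0267]
 [ 0.678   0.1871]
 [-0.0845 -1.6828]]
('scene', 'side') [0.7153 0.0342 0.0903] 5.175324288316742
[[-0.1763  1.0375  0.3777 -0.3115]
 [-0.0942  0.4899 -0.131  -0.2854]
 [ 0.3482 -0.0183 -1.0418 -0.8753]
 [-1.1695  0.5841 -0.1289 -0.2479]
 [-1.092   0.7647  0.7484  0.0976]
 [ 0.1735  0.3706 -0.263  -1.6539]
 [-0.7382  1.2771  0.4276 -0.4243]
 [-0.1521 -0.5254 -0.2577 -2.4205]]
[ 0.5538 -0.012   0.05  ]
[0.4464 0.0099 0.07  ]
```

Request:
arm_command(slide=[[353,-792,0],[353,-792,0],[353,-792,0],[353,-792,0],[353,-792,0],[353,-792,0],[353,-792,0],[353,-792,0],[353,-792,0],[353,-792,0],[353,-792,0],[353,-792,0]], angular=[[0,0,-7],[0,0,-14],[0,0,-21],[0,0,-28],[0,0,-35],[0,0,-42],[0,0,-49],[0,0,-56],[0,0,-62],[0,0,-67],[0,0,-71],[0,0,-71]], claw=1)

```text
clock: 1.15
tcp_pos: [0.3689, 0.092, 0.231]
ee_rot: [[-0.037, 0.999, -0.001], [0.999, 0.037, 0.0], [0.0, -0.001, -1.0]]
force: [1.0, 0.8, -0.3]
opening: 0.0854
```

Request:
arm_command(slide=[[149,-334,-20],[149,-334,-40],[149,-334,-70],[149,-334,-70],[149,-334,-70],[149,-334,-70],[149,-334,-70],[149,-334,-70],[149,-334,-70],[149,-334,-70],[149,-334,-70],[149,-334,-70]], angular=[[0,0,0],[0,0,0],[0,0,0],[0,0,0],[0,0,0],[0,0,0],[0,0,0],[0,0,0],[0,0,0],[0,0,0],[0,0,0],[0,0,0]])

```text
clock: 2.15
tcp_pos: [0.5172, -0.2415, 0.1603]
ee_rot: [[-0.037, 0.999, -0.003], [0.999, 0.037, 0.002], [0.002, -0.003, -1.0]]
force: [-0.3, 1.0, -1.2]
opening: 0.0853
```

```bash
cat > w.py <<'E'
from cell import get_state, vision
import cv2,sys,numpy as np,pickle
s=get_state();c=vision.camera("wrist");cv2.imwrite(f"pics/{sys.argv[1]}.png",c["pixels"][:,:,::-1])
pickle.dump((s["tcp_pos"],s["ee_rot"],c["T_tool_cam"],c["fx"],c["cx"],c["cy"]),open(f"{sys.argv[1]}.pkl","wb"))
print(s["clock"],s["tcp_pos"],s["force"],s["opening"]);print(s["ee_rot"].round(4))
E
python3 w.py w1
```

```text
2.15 [ 0.51716249 -0.24152571  0.16033755] [-0.31442401  0.96603141 -1.24473617] 0.08532882145767773
[[-0.0367  0.9993 -0.0027]
 [ 0.9993  0.0368  0.002 ]
 [ 0.0021 -0.0026 -1.    ]]
```

View pics/w1.png

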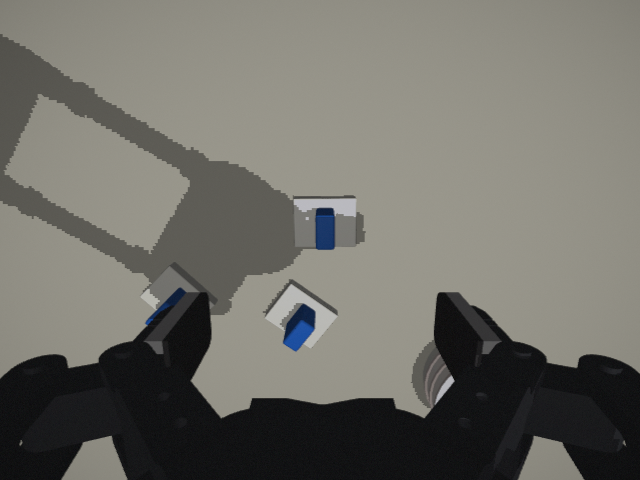

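```bash
python3 - <<'E'
import cv2
a=cv2.imread("pics/w1.png")[180:265,275:385]
cv2.imwrite("pics/w1c.png",cv2.convertScaleAbs(cv2.resize(a,None,fx=7,fy=7,interpolation=cv2.INTER_CUBIC),alpha=1.6))
E
```

```text
(no output)
```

View pics/w1c.png

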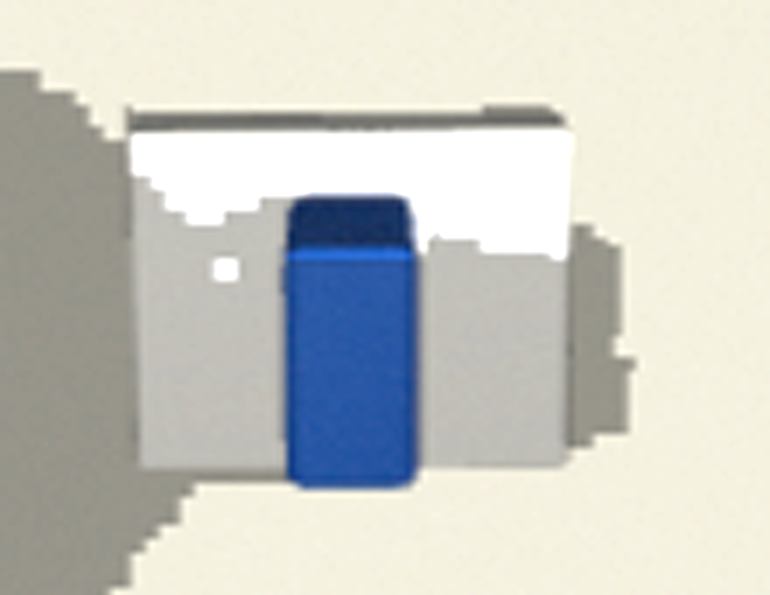

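The target sled is centred at about (325,222), well aligned with the jaws. In the crop, the tab top's corners are (289,250) and (413,485).

```bash
cat >> h.py <<'E'
import pickle
def wz(name,uv,z):
    p,R,T,f,cx,cy=pickle.load(open(name+".pkl","rb"))
    o=p+R@T[:3,3];d=R@T[:3,:3]@np.array([(uv[0]-cx)/f,-(uv[1]-cy)/f,-1.]);return o+d*(z-o[2])/d[2]
E
python3 - <<'E'
from h import *
np.set_printoptions(precision=4,suppress=True)
S=lambda x,y:((x+.5)/7-.5+275,(y+.5)/7-.5+180)
t=np.array([wz("w1",S(*q),.044)[:2] for q in((289,250),(416,250),(413,485),(290,485))]);print(t,t.mean(0))
t=np.array([wz("w1",S(*q),.012)[:2] for q in((132,133),(572,130),(567,466),(142,467))]);print(t,t.mean(0))
E
```

```text
[[ 0.512  -0.2302]
 [ 0.5249 -0.2297]
 [ 0.5257 -0.2545]
 [ 0.513  -0.2549]] [ 0.5189 -0.2423]
[[ 0.4936 -0.224 ]
 [ 0.5429 -0.2218]
 [ 0.5447 -0.2611]
 [ 0.4954 -0.2631]] [ 0.5191 -0.2425]
```

Request:
arm_command(slide=[[2,-1,-30],[2,-1,-60],[2,-1,-90],[2,-1,-115],[2,-1,-130],[2,-1,-138],[2,-1,-143],[2,-1,-143],[2,-1,-143],[2,-1,-143]], angular=[[0,0,0],[0,0,0],[0,0,0],[0,0,0],[0,0,0],[0,0,0],[0,0,0],[0,0,0],[0,0,0],[0,0,0]], claw=0.5)

```text
clock: 3.03
tcp_pos: [0.5201, -0.2423, 0.0193]
ee_rot: [[-0.038, 0.999, 0.001], [0.999, 0.038, 0.0], [0.0, 0.001, -1.0]]
force: [-0.6, 0.2, 0.8]
opening: 0.0426
```

Request:
arm_command(slide=[[0,0,0],[0,0,0],[0,0,0],[0,0,0],[0,0,0],[0,0,0],[0,0,0],[0,0,0],[0,0,0],[0,0,0]], angular=[[0,0,0],[0,0,0],[0,0,0],[0,0,0],[0,0,0],[0,0,0],[0,0,0],[0,0,0],[0,0,0],[0,0,0]], claw=0, squeeze=30)

```text
clock: 3.87
tcp_pos: [0.5208, -0.2427, 0.0203]
ee_rot: [[-0.038, 0.999, 0.002], [0.999, 0.038, -0.001], [-0.001, 0.002, -1.0]]
force: [-0.5, 0.4, 6.2]
opening: 0.0134
```

Request:
arm_command(slide=[[0,0,5],[0,0,20],[0,0,50],[0,0,85],[0,0,110],[3,25,110],[10,60,110],[16,100,110],[22,140,110],[28,180,110],[33,215,110],[33,230,110]], angular=[[0,0,0],[0,0,0],[0,0,0],[0,0,0],[0,0,0],[0,0,0],[0,0,1],[0,0,2],[0,0,3],[0,0,3],[0,0,3],[0,0,3]])

```text
clock: 4.87
tcp_pos: [0.5538, -0.0082, 0.1303]
ee_rot: [[-0.093, 0.996, 0.002], [0.996, 0.093, 0.002], [0.002, 0.002, -1.0]]
force: [0.4, -0.1, -1.5]
opening: 0.0137
```

Request:
arm_command(slide=[[0,0,0],[0,0,0],[0,0,0]], angular=[[0,0,0],[0,0,0],[0,0,0]])

```text
clock: 5.12
tcp_pos: [0.5535, -0.0089, 0.1301]
ee_rot: [[-0.093, 0.996, 0.002], [0.996, 0.093, 0.001], [0.001, 0.002, -1.0]]
force: [-0.0, -0.7, -1.3]
opening: 0.0131
```

```bash
python3 w.py w2; python3 - <<'E'
from cell import vision
import cv2
for n in("scene","side"):
    cv2.imwrite(f"pics/{n}2.png",vision.camera(n)["pixels"][:,:,::-1])
a=cv2.imread("pics/side2.png")[140:320,220:430];cv2.imwrite("pics/side2c.png",cv2.resize(a,None,fx=3.3,fy=3.3,interpolation=cv2.INTER_CUBIC))
E
```

```text
5.1167 [ 0.55354458 -0.00890201  0.13014246] [-0.0479419  -0.71907062 -1.28784303] 0.013126428417220913
[[-9.300e-02  9.957e-01  1.600e-03]
 [ 9.957e-01  9.300e-02  9.000e-04]
 [ 8.000e-04  1.700e-03 -1.000e+00]]
```

View pics/w2.png

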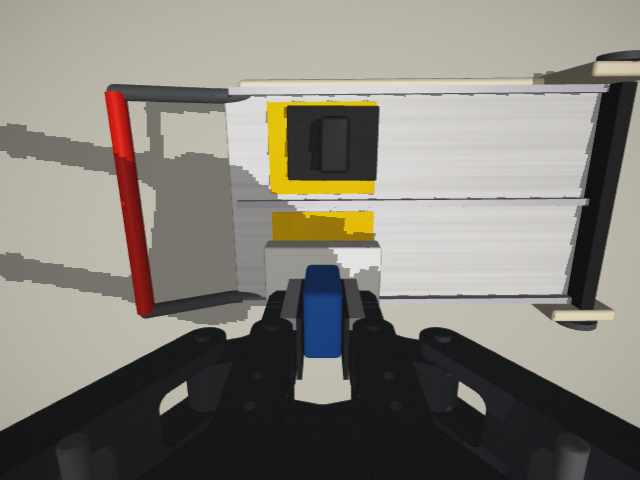

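View pics/side2c.png

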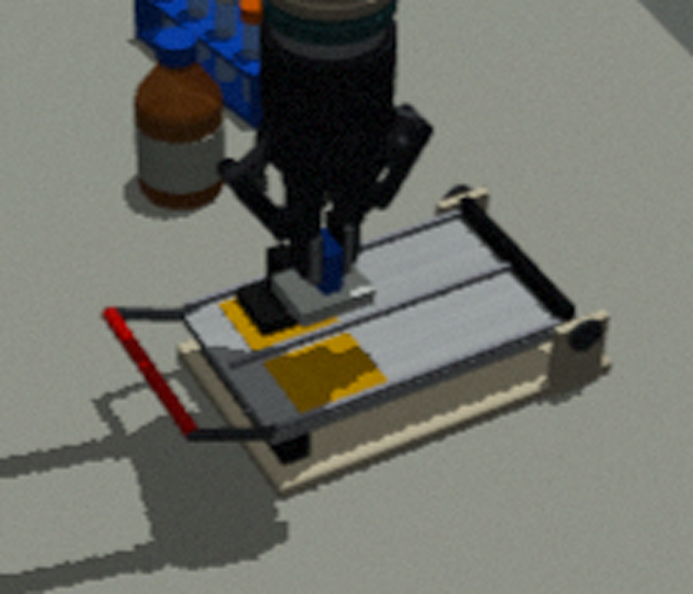

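The sled is held level, with the yellow free field ahead of it in the wrist view: its far edge runs (272,212) to (374,211), and the bar from (116,92) to (146,312). I'll refine the stage pose from this picture.

```bash
python3 - <<'E'
from h import *
from scipy.optimize import least_squares
np.set_printoptions(precision=4,suppress=True)
L=[((268,102),(-.196,.0575,.05)),((378,101),(-.134,.0575,.05)),((374,193),(-.134,.0055,.05)),((272,193),(-.196,.0055,.05)),
((272,212),(-.196,-.0055,.05)),((374,211),(-.134,-.0055,.05)),((116,93),(-.27,.056,.07)),((146,312),(-.27,-.056,.07)),
((584,300),(-.008,-.06,.064))]
obs=np.array([wz("w2",uv,q[2])[:2] for uv,q in L]);mod=np.array([q[:2] for _,q in L])
def r(p):
    c,s=np.cos(p[2]),np.sin(p[2]);return ((mod@np.array([[c,s],[-s,c]])+p[:2])-obs).ravel()*1000
f=least_squares(r,[.715,.034,.09],loss="soft_l1");p=f.x;print(p,np.degrees(p[2]));print(f.fun.reshape(-1,2))
c,s=np.cos(p[2]),np.sin(p[2])
for q in((-.165,-.0315),(-.27,0)):print(p[0]+c*q[0]-s*q[1],p[1]+s*q[0]+c*q[1])
# held sled: far foot-top corners at z=.13-.020+.012
z=.1301-.0203+.012
print([wz("w2",uv,z) for uv in((265,243),(380,242))]); print([wz("w2",uv,z+.032) for uv in((306,268),(340,268),(341,356),(304,356))])
E
```

```text
[0.716  0.0353 0.1048] 6.004541746705915
[[-0.4831 -0.031 ]
 [-0.5745  0.1508]
 [ 0.4196  0.3408]
 [-0.3059 -0.4637]
 [ 0.1668  0.1766]
 [ 0.16    0.2947]
 [ 0.7281 -4.9275]
 [ 0.6119  5.4358]
 [-0.7391 -0.5473]]
0.5551915059473639 -0.013335740547503583
0.44747244741190073 0.007007671856354536
[array([0.5277, 0.0106, 0.1218]), array([0.5759, 0.0155, 0.1218])]
[array([0.5462, 0.0126, 0.1538]), array([0.5577, 0.0137, 0.1538]), array([ 0.5616, -0.0198,  0.1538]), array([ 0.5483, -0.0211,  0.1538])]
```

Request:
arm_command(slide=[[1.5,-5,0],[1.5,-5,-8],[1.5,-5,-16],[1.5,-5,-24],[1.5,-5,-32],[1.5,-5,-38],[1.5,-5,-43],[1.5,-5,-47],[1.5,-5,-50],[1.5,-5,-50],[1.5,-5,-50]], angular=[[0,0,0.7],[0,0,0.7],[0,0,0.7],[0,0,0.7],[0,0,0.7],[0,0,0.7],[0,0,0.7],[0,0,0.7],[0,0,0.7],[0,0,0.7],[0,0,0.7]])

```text
clock: 6.18
tcp_pos: [0.5553, -0.0146, 0.0802]
ee_rot: [[-0.103, 0.995, 0.002], [0.995, 0.103, 0.001], [0.001, 0.002, -1.0]]
force: [0.0, -0.6, -1.4]
opening: 0.0132
```

```bash
python3 w.py w3; python3 - <<'E'
from cell import vision
import cv2
cv2.imwrite(f"pics/side3.png",vision.camera("side")["pixels"][:,:,::-1])
a=cv2.imread("pics/side3.png")[190:300,240:410];cv2.imwrite("pics/side3c.png",cv2.resize(a,None,fx=4.6,fy=4.6,interpolation=cv2.INTER_CUBIC))
E
```

```text
6.1833 [ 0.55530729 -0.01458938  0.08021013] [ 0.01213602 -0.63962246 -1.39751212] 0.013244214076015889
[[-0.1033  0.9946  0.002 ]
 [ 0.9946  0.1033  0.0013]
 [ 0.0011  0.0021 -1.    ]]
```

View pics/w3.png

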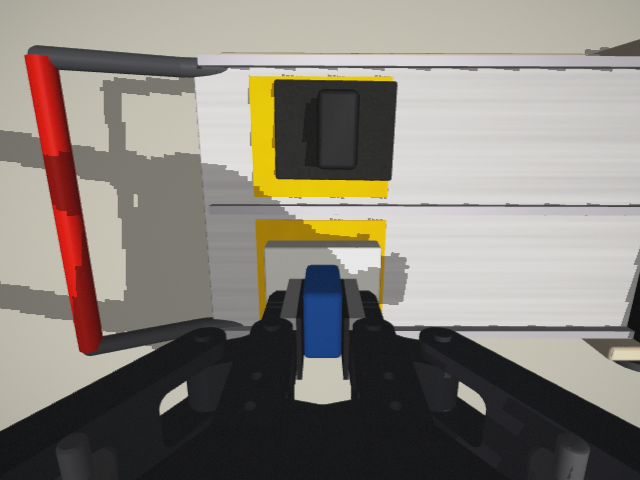

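View pics/side3c.png

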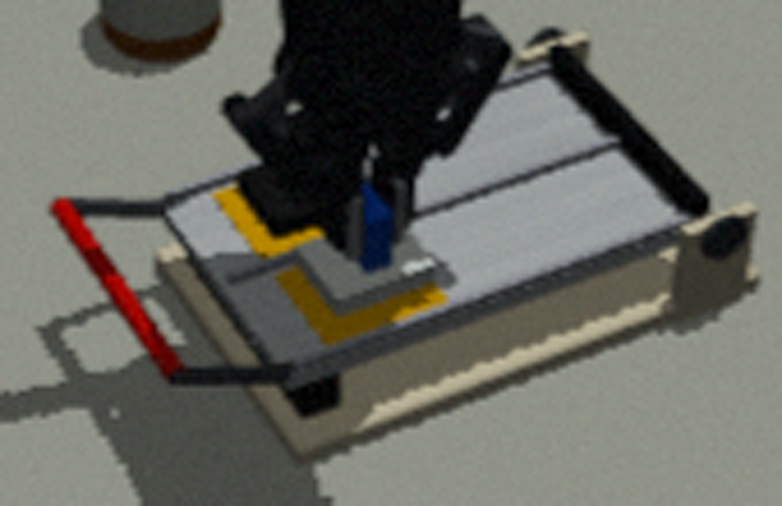

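The sled hovers centred over its field, parallel to the rail. I'll lower it slowly.

Request:
arm_command(slide=[[0,0,-1],[0,0,-2],[0,0,-3],[0,0,-4],[0,0,-5],[0,0,-6],[0,0,-6.5],[0,0,-7],[0,0,-7],[0,0,-7]], angular=[[0,0,0],[0,0,0],[0,0,0],[0,0,0],[0,0,0],[0,0,0],[0,0,0],[0,0,0],[0,0,0],[0,0,0]])

```text
clock: 7.12
tcp_pos: [0.5556, -0.0147, 0.0736]
ee_rot: [[-0.103, 0.995, 0.003], [0.995, 0.103, 0.001], [0.001, 0.003, -1.0]]
force: [-0.7, -0.3, -1.5]
opening: 0.0136
```

Request:
arm_command(slide=[[0,0,-0.5],[0,0,-1],[0,0,-1.5],[0,0,-2],[0,0,-2]], angular=[[0,0,0],[0,0,0],[0,0,0],[0,0,0],[0,0,0]])

```text
clock: 7.53
tcp_pos: [0.5555, -0.0147, 0.0714]
ee_rot: [[-0.103, 0.995, 0.002], [0.995, 0.103, 0.001], [0.001, 0.003, -1.0]]
force: [-1.5, -0.3, -0.7]
opening: 0.0133
```

Request:
arm_command(slide=[[0,0,-0.5],[0,0,-1],[0,0,-1],[0,0,-1]], angular=[[0,0,0],[0,0,0],[0,0,0],[0,0,0]])

```text
clock: 7.87
tcp_pos: [0.5555, -0.0146, 0.0704]
ee_rot: [[-0.103, 0.995, 0.002], [0.995, 0.103, 0.001], [0.001, 0.003, -1.0]]
force: [0.5, -0.2, -1.4]
opening: 0.0133
```

Request:
arm_command(slide=[[0,0,-0.5],[0,0,-1],[0,0,-1],[0,0,-1]], angular=[[0,0,0],[0,0,0],[0,0,0],[0,0,0]])

```text
clock: 8.2
tcp_pos: [0.5555, -0.0146, 0.0703]
ee_rot: [[-0.103, 0.995, 0.003], [0.995, 0.103, 0.001], [0.001, 0.003, -1.0]]
force: [-0.7, 1.1, 5.5]
opening: 0.0132
```

Contact at 5.5 N. I'll ease off a little and open.

Request:
arm_command(slide=[[0,0,0.5],[0,0,0.5],[0,0,0.5],[0,0,0.5],[0,0,0.5],[0,0,0.5]], angular=[[0,0,0],[0,0,0],[0,0,0],[0,0,0],[0,0,0],[0,0,0]], claw=0.4)

```text
clock: 8.7
tcp_pos: [0.5555, -0.0146, 0.0707]
ee_rot: [[-0.103, 0.995, 0.003], [0.995, 0.103, 0.001], [0.001, 0.003, -1.0]]
force: [-0.3, 0.4, 0.6]
opening: 0.0343
```

Request:
arm_command(slide=[[0,0,10],[0,0,30],[0,0,55],[0,0,80],[0,0,80],[0,0,80]], angular=[[0,0,0],[0,0,0],[0,0,0],[0,0,0],[0,0,0],[0,0,0]])

```text
clock: 9.2
tcp_pos: [0.5568, -0.0148, 0.1529]
ee_rot: [[-0.103, 0.995, 0.007], [0.995, 0.103, 0.0], [-0.0, 0.007, -1.0]]
force: [-0.5, -0.4, -0.9]
opening: 0.0341
```

```bash
python3 w.py w4
```

```text
9.2 [ 0.55678698 -0.01480563  0.1529338 ] [-0.45138947 -0.41822173 -0.88341674] 0.034112804327411955
[[-1.033e-01  9.946e-01  7.300e-03]
 [ 9.947e-01  1.033e-01  5.000e-04]
 [-3.000e-04  7.300e-03 -1.000e+00]]
```

View pics/w4.png

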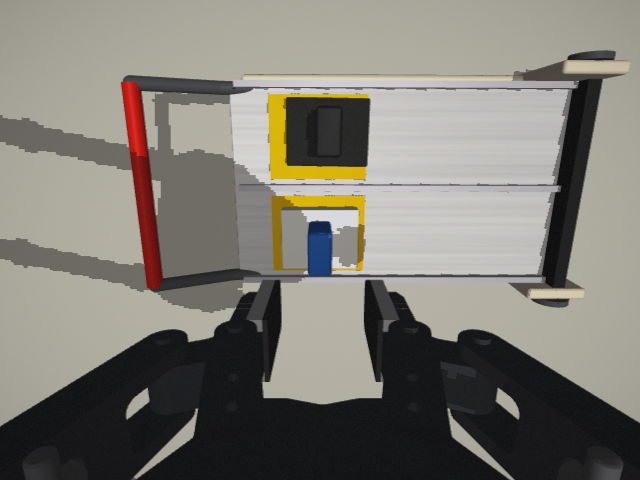

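The white sled sits squarely on its yellow field at (320,238), between the rails, and the black sled is unmoved. Next I'll measure the bar.

```bash
python3 - <<'E'
from h import *
np.set_printoptions(precision=4,suppress=True)
a=wz("w4",(132.5,85),.07);b=wz("w4",(153,286),.07);print(a,b,(a+b)/2,np.degrees(np.arctan2(-(b-a)[0]*-1,-(b-a)[1])))
f=np.array([wz("w4",u,.062)[:2] for u in((282,208),(358,209),(358,269),(282,268))]);print(f,f.mean(0))
E
```

```text
[0.4416 0.0669 0.07  ] [ 0.4515 -0.0542  0.07  ] [0.4465 0.0064 0.07  ] 4.665304842263246
[[ 0.53    0.0038]
 [ 0.5781  0.0081]
 [ 0.5833 -0.032 ]
 [ 0.533  -0.0364]] [ 0.5561 -0.0141]
```

Request:
arm_command(slide=[[-30,6,0],[-65,13,0],[-95,19,0],[-110,21.5,0],[-110,21.5,0],[-110,21.5,-20],[-110,21.5,-45],[-110,21.5,-70],[-110,21.5,-90],[-110,21.5,-99],[-110,21.5,-102],[-110,21.5,-102]], angular=[[0,0,0],[0,0,0],[0,0,0],[0,0,0],[0,0,0],[0,0,0],[0,0,0],[0,0,0],[0,0,0],[0,0,0],[0,0,0],[0,0,0]], claw=0.5)

```text
clock: 10.25
tcp_pos: [0.4458, 0.0068, 0.0487]
ee_rot: [[-0.103, 0.995, 0.002], [0.995, 0.103, 0.001], [0.001, 0.003, -1.0]]
force: [0.4, 1.1, 0.1]
opening: 0.0425
```

```bash
python3 w.py w5;  python3 - <<'E'
from cell import vision
import cv2
cv2.imwrite(f"pics/side5.png",vision.camera("side")["pixels"][:,:,::-1])
a=cv2.imread("pics/side5.png")[180:300,230:410];cv2.imwrite("pics/side5c.png",cv2.resize(a,None,fx=4.4,fy=4.4,interpolation=cv2.INTER_CUBIC))
E
```

```text
10.25 [0.44578946 0.00677864 0.04871693] [0.41555724 1.05129664 0.11610814] 0.04248197452520999
[[-1.032e-01  9.947e-01  2.500e-03]
 [ 9.947e-01  1.032e-01  1.200e-03]
 [ 9.000e-04  2.600e-03 -1.000e+00]]
```

View pics/side5c.png

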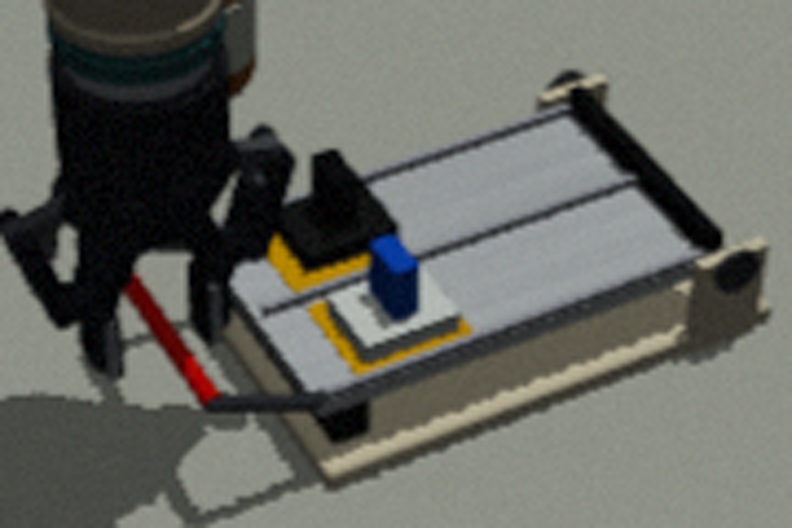

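View pics/w5.png

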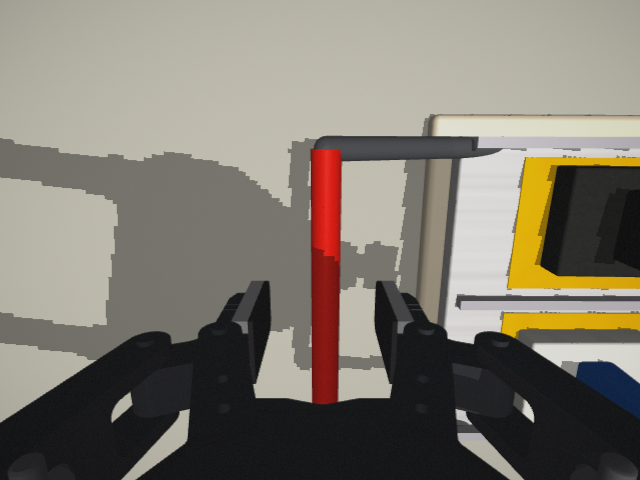

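The bar is centred between the jaws at x≈326, so I'll close on it.

Request:
arm_command(slide=[[0,0,2],[0,0,2],[0,0,2],[0,0,2],[0,0,2],[0,0,2],[0,0,2],[0,0,2],[0,0,2]], angular=[[0,0,0],[0,0,0],[0,0,0],[0,0,0],[0,0,0],[0,0,0],[0,0,0],[0,0,0],[0,0,0]], claw=0, squeeze=30)

```text
clock: 11.1
tcp_pos: [0.4469, 0.0064, 0.0531]
ee_rot: [[-0.104, 0.995, 0.007], [0.995, 0.104, 0.0], [-0.001, 0.007, -1.0]]
force: [-1.5, 0.2, 5.9]
opening: 0.0087
```

```bash
python3 w.py w6; python3 - <<'E'
import numpy as np
from cell import get_state
y=np.radians(6)
P=lambda t:np.array([-.27*np.cos(t)+.02*np.sin(t),.27*np.sin(t)+.02*np.cos(t)])
for t in list(np.arange(0,.301,.025))+list(np.arange(.32,.61,.02)):
    d=(P(t)-P(0))*1000; print("%.3f"%t,np.round([d[0]*np.cos(y),d[0]*np.sin(y),d[1]],1))
E
```

```text
11.1 [0.44691667 0.00644348 0.05313036] [-1.49111739  0.18117788  5.87825521] 0.008692552075451204
[[-1.035e-01  9.946e-01  6.700e-03]
 [ 9.946e-01  1.035e-01  1.000e-04]
 [-6.000e-04  6.700e-03 -1.000e+00]]
0.000 [0. 0. 0.]
0.025 [0.6 0.1 6.7]
0.050 [ 1.3  0.1 13.5]
0.075 [ 2.2  0.2 20.2]
0.100 [ 3.3  0.3 26.9]
0.125 [ 4.6  0.5 33.5]
0.150 [ 6.   0.6 40.1]
0.175 [ 7.6  0.8 46.7]
0.200 [ 9.3  1.  53.2]
0.225 [11.2  1.2 59.7]
0.250 [13.3  1.4 66.2]
0.275 [15.5  1.6 72.6]
0.300 [17.9  1.9 78.9]
0.320 [19.9  2.1 83.9]
0.340 [22.   2.3 88.9]
0.360 [24.2  2.5 93.8]
0.380 [26.5  2.8 98.7]
0.400 [ 28.9   3.  103.6]
0.420 [ 31.4   3.3 108.4]
0.440 [ 34.    3.6 113.1]
0.460 [ 36.7   3.9 117.8]
0.480 [ 39.5   4.2 122.4]
0.500 [ 42.4   4.5 127. ]
0.520 [ 45.4   4.8 131.5]
0.540 [ 48.4   5.1 136. ]
0.560 [ 51.6   5.4 140.4]
0.580 [ 54.8   5.8 144.7]
0.600 [ 58.1   6.1 149. ]
```

Request:
arm_command(slide=[[0.3,0,3],[0.6,0.1,6.7],[1.0,0.1,10],[1.3,0.1,13.5],[1.8,0.2,17],[2.2,0.2,20.2],[2.8,0.3,23.6],[3.3,0.3,26.9],[4,0.4,30.2],[4.6,0.5,33.5],[4.6,0.5,33.5],[4.6,0.5,33.5]], angular=[[0,0,0],[0,0,0],[0,0,0],[0,0,0],[0,0,0],[0,0,0],[0,0,0],[0,0,0],[0,0,0],[0,0,0],[0,0,0],[0,0,0]])

```text
clock: 12.15
tcp_pos: [0.4514, 0.0069, 0.0873]
ee_rot: [[-0.104, 0.995, 0.007], [0.995, 0.104, -0.0], [-0.001, 0.007, -1.0]]
force: [-0.4, -1.1, -0.7]
opening: 0.0088
```

```bash
cat > sd.py <<'E'
from cell import vision,get_state
import cv2,sys,numpy as np
n=sys.argv[1];im=vision.camera("side")["pixels"][:,:,::-1];cv2.imwrite(f"pics/{n}.png",im)
a=im[150:300,230:410];cv2.imwrite(f"pics/{n}c.png",cv2.convertScaleAbs(cv2.resize(a,None,fx=4,fy=4,interpolation=cv2.INTER_CUBIC),alpha=1.3))
s=get_state();print(s["clock"],s["tcp_pos"],s["force"],s["opening"])
E
python3 sd.py s7
```

```text
12.2 [0.45142878 0.00688035 0.08728008] [-0.83768113 -0.51646557  0.23871624] 0.009042947457663732
```

View pics/s7c.png

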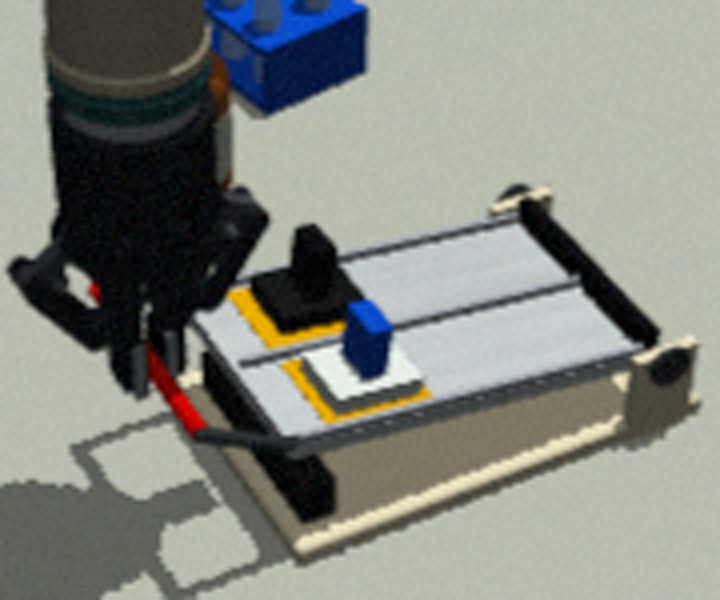

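The deck is following, at about 0.125 rad, with both sleds in place. Continuing to 0.275 rad.

Request:
arm_command(slide=[[0.7,0.1,3.3],[1.4,0.1,6.6],[2.2,0.2,9.9],[3,0.3,13.2],[3.9,0.4,16.5],[4.7,0.5,19.7],[5.7,0.6,23],[6.6,0.7,26.2],[7.7,0.8,29.5],[8.7,0.9,32.7],[10.9,1.1,39.1],[10.9,1.1,39.1]], angular=[[0,0,0],[0,0,0],[0,0,0],[0,0,0],[0,0,0],[0,0,0],[0,0,0],[0,0,0],[0,0,0],[0,0,0],[0,0,0],[0,0,0]])

```text
clock: 13.2
tcp_pos: [0.4626, 0.008, 0.1276]
ee_rot: [[-0.104, 0.995, 0.007], [0.995, 0.104, -0.0], [-0.001, 0.007, -1.0]]
force: [-2.1, -0.8, -0.6]
opening: 0.0088
```

```bash
python3 sd.py s8
```

```text
13.25 [0.46254244 0.00803439 0.12756681] [-1.7809827  -0.74879449  0.41170147] 0.008537047925693552
```

View pics/s8c.png

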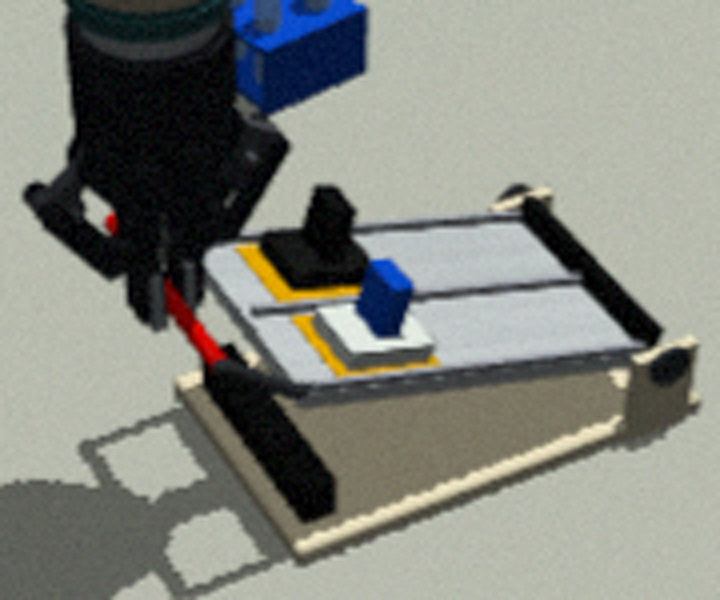

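```bash
cat > st.py <<'E'
from cell import vision,get_state
from h import *
from scipy.optimize import brentq
import sys
n=sys.argv[1]
s=get_state();im=np.ascontiguousarray(vision.camera("side")["pixels"][:,:,::-1]);cv2.imwrite(f"pics/{n}.png",im)
dz=s["tcp_pos"][2]-.0531
th=brentq(lambda t:.27*np.sin(t)+.02*np.cos(t)-.02-dz,-.1,1)
if len(sys.argv)>2: th=float(sys.argv[2])
p=(.716,.0353,.1048)
def W(x,y,z):
    X=x*np.cos(th)+z*np.sin(th);Z=.05-x*np.sin(th)+z*np.cos(th);c,si=np.cos(p[2]),np.sin(p[2])
    return [p[0]+c*X-si*y,p[1]+si*X+c*y,Z]
K=3 # px per mm
def rect(z):
    q=[(-.225,.065),(.005,.065),(.005,-.065),(-.225,-.065)]
    src=np.float32([proj("side",W(x,y,z)) for x,y in q]);dst=np.float32([((x+.225)*1000*K,(.065-y)*1000*K) for x,y in q])
    return cv2.warpPerspective(im,cv2.getPerspectiveTransform(src,dst),(230*K,130*K),flags=cv2.INTER_CUBIC)
r=rect(.012);cv2.imwrite(f"pics/{n}r.png",cv2.convertScaleAbs(r,alpha=1.3))
b=rect(.044).astype(int);m=(b[...,0]>60)&(b[...,0]>b[...,2]*2+20);m[:65*K]=False
xs=np.nonzero(m)[1]
d=im.astype(int)
print("clk %.2f th %.3f tcp"%(s["clock"],th),s["tcp_pos"].round(4),"F",s["force"].round(1),"blue x mm %.1f n %d"%(np.median(xs)/K-225 if len(xs) else 0,len(xs)))
E
python3 st.py t0
```

```text
clk 13.25 th 0.282 tcp [0.4625 0.008  0.1276] F [-1.8 -0.7  0.4] blue x mm -176.0 n 6361
```

View pics/t0r.png

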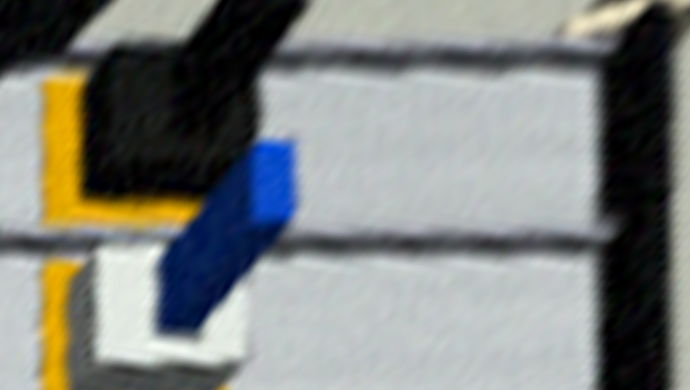

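Rectified view: the white foot spans columns 95 to 250 and the black foot 85 to 258, both at their start fields. Now small steps of about 0.02 rad.

Request:
arm_command(slide=[[0.5,0,1.2],[1,0.1,2.5],[1.5,0.1,3.8],[2,0.2,5],[2,0.2,5],[2,0.2,5]], angular=[[0,0,0],[0,0,0],[0,0,0],[0,0,0],[0,0,0],[0,0,0]])

```text
clock: 13.8
tcp_pos: [0.4643, 0.0082, 0.1324]
ee_rot: [[-0.104, 0.995, 0.007], [0.995, 0.104, -0.0], [-0.001, 0.007, -1.0]]
force: [-0.4, -1.7, -7.2]
opening: 0.0089
```

```bash
python3 st.py t1
```

```text
clk 13.80 th 0.302 tcp [0.4643 0.0082 0.1324] F [-0.4 -1.7 -7.2] blue x mm -178.3 n 7213
```

Request:
arm_command(slide=[[0.5,0,1.2],[1,0.1,2.5],[1.5,0.1,3.8],[2,0.2,5],[2,0.2,5],[2,0.2,5]], angular=[[0,0,0],[0,0,0],[0,0,0],[0,0,0],[0,0,0],[0,0,0]])

```text
clock: 14.35
tcp_pos: [0.4664, 0.0084, 0.1377]
ee_rot: [[-0.104, 0.995, 0.007], [0.995, 0.104, -0.0], [-0.001, 0.007, -1.0]]
force: [-0.2, -1.2, -5.8]
opening: 0.0087
```

```bash
python3 st.py t2
```

```text
clk 14.35 th 0.323 tcp [0.4664 0.0084 0.1377] F [-0.2 -1.2 -5.8] blue x mm -179.0 n 7593
```

Request:
arm_command(slide=[[0.5,0,1.2],[1,0.1,2.5],[1.6,0.1,3.8],[2.2,0.2,4.9],[2.2,0.2,4.9],[2.2,0.2,4.9],[2.2,0.2,4.9]], angular=[[0,0,0],[0,0,0],[0,0,0],[0,0,0],[0,0,0],[0,0,0],[0,0,0]])

```text
clock: 14.98
tcp_pos: [0.4685, 0.0086, 0.1428]
ee_rot: [[-0.104, 0.995, 0.007], [0.995, 0.104, -0.0], [-0.001, 0.007, -1.0]]
force: [-2.3, -2.1, -5.4]
opening: 0.0088
```

```bash
python3 st.py t3
```

```text
clk 14.98 th 0.343 tcp [0.4685 0.0086 0.1428] F [-2.3 -2.1 -5.4] blue x mm -174.0 n 7609
```

View pics/t3r.png

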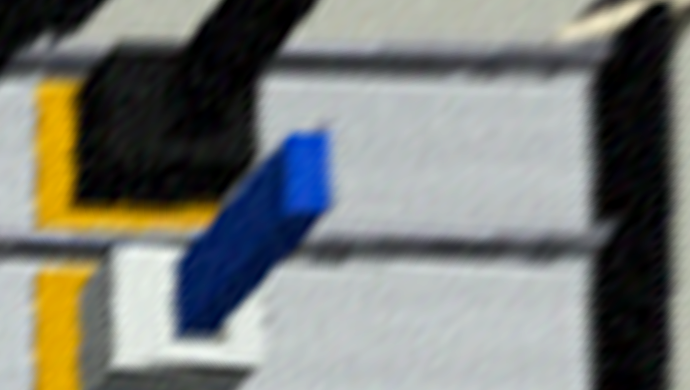

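The white foot's left edge moved from 95 to 112 (about 6 mm) while the black one hasn't moved. I'll hold here and watch.

Request:
arm_command(slide=[[0,0,0],[0,0,0],[0,0,0],[0,0,0]], angular=[[0,0,0],[0,0,0],[0,0,0],[0,0,0]])

```text
clock: 15.37
tcp_pos: [0.4685, 0.0086, 0.1428]
ee_rot: [[-0.104, 0.995, 0.007], [0.995, 0.104, -0.0], [-0.001, 0.007, -1.0]]
force: [0.1, -1.4, -6.5]
opening: 0.0091
```

```bash
python3 st.py t4
```

```text
clk 15.37 th 0.343 tcp [0.4685 0.0086 0.1428] F [ 0.1 -1.4 -6.5] blue x mm -142.7 n 7927
```

View pics/t4r.png

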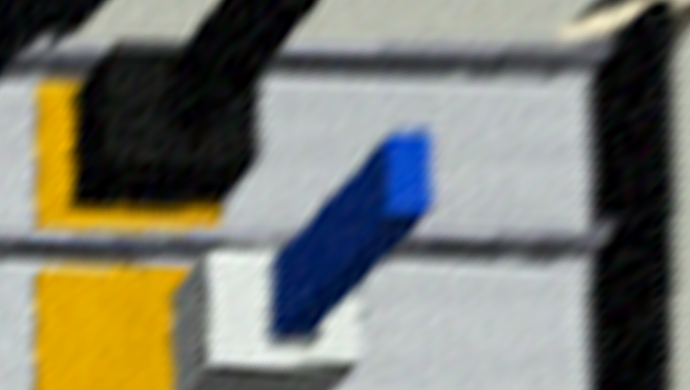

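It is sliding freely and the black sled stays put, so I'll keep holding.

Request:
arm_command(slide=[[0,0,0],[0,0,0],[0,0,0],[0,0,0],[0,0,0],[0,0,0],[0,0,0],[0,0,0],[0,0,0],[0,0,0]], angular=[[0,0,0],[0,0,0],[0,0,0],[0,0,0],[0,0,0],[0,0,0],[0,0,0],[0,0,0],[0,0,0],[0,0,0]])

```text
clock: 16.25
tcp_pos: [0.4685, 0.0086, 0.1428]
ee_rot: [[-0.104, 0.995, 0.007], [0.995, 0.104, -0.0], [-0.001, 0.007, -1.0]]
force: [-1.2, -2.2, -7.3]
opening: 0.0086
```

```bash
python3 st.py t5
```

```text
clk 16.25 th 0.343 tcp [0.4685 0.0086 0.1428] F [-1.2 -2.2 -7.3] blue x mm -52.0 n 8918
```

View pics/t5r.png

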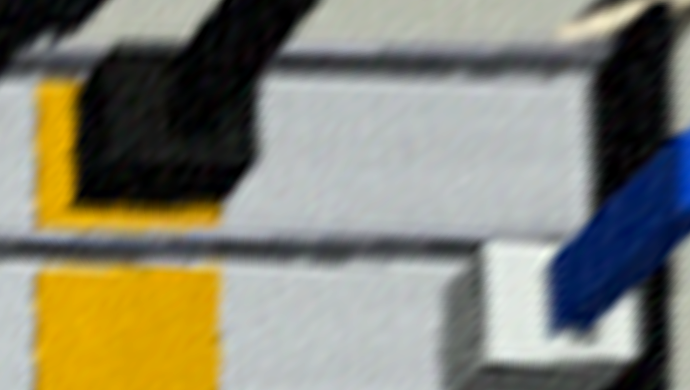

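The white sled is at the stop, foot edge at about 640. The black sled hasn't moved. I'll let go of the bar.

Request:
arm_command(slide=[[0,0,0],[0,0,0],[0,0,0],[0,0,0],[0,0,0],[0,0,0],[0,0,0]], angular=[[0,0,0],[0,0,0],[0,0,0],[0,0,0],[0,0,0],[0,0,0],[0,0,0]], claw=0.45)

```text
clock: 16.88
tcp_pos: [0.4687, 0.0086, 0.1429]
ee_rot: [[-0.104, 0.995, 0.008], [0.995, 0.104, -0.0], [-0.001, 0.008, -1.0]]
force: [-0.4, 0.0, -0.2]
opening: 0.0386
```

```bash
python3 st.py t6; python3 w.py w7
```

```text
clk 16.88 th 0.344 tcp [0.4687 0.0086 0.1429] F [-0.4  0.  -0.2] blue x mm -52.3 n 8921
16.9333 [0.46857973 0.00863566 0.14284539] [0.59086129 0.27087268 0.45850017] 0.03836219468581818
[[-1.038e-01  9.946e-01  7.600e-03]
 [ 9.946e-01  1.038e-01 -2.000e-04]
 [-1.000e-03  7.500e-03 -1.000e+00]]
```

View pics/w7.png

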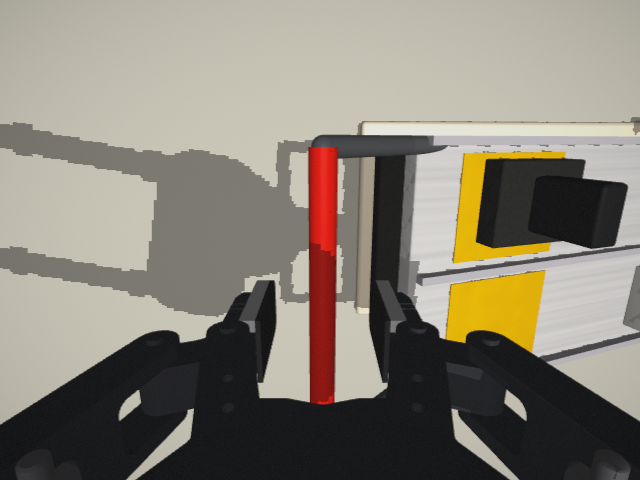

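The bar is free between the open fingers (x≈322), with both fingers clear. I'll go straight up, then back.

Request:
arm_command(slide=[[0,0,5],[0,0,20],[0,0,40],[0,0,70],[0,0,100],[-20,0,130],[-50,0,140],[-70,0,140],[-70,0,140],[-70,0,140],[-70,0,140],[-70,0,140]], angular=[[0,0,0],[0,0,0],[0,0,0],[0,0,0],[0,0,0],[0,0,0],[0,0,0],[0,0,0],[0,0,0],[0,0,0],[0,0,0],[0,0,0]])

```text
clock: 17.98
tcp_pos: [0.3993, 0.0086, 0.2826]
ee_rot: [[-0.104, 0.995, 0.007], [0.995, 0.104, -0.0], [-0.001, 0.007, -1.0]]
force: [-0.7, -0.5, 0.0]
opening: 0.0383
```

```bash
python3 st.py t7 0.344; python3 sd.py s9
```

```text
18.0833 [0.39919017 0.00859631 0.2823889 ] [0.18307908 0.46210098 0.31993369] 0.038297348594136416Traceback (most recent call last):
  File "st.py", line 8, in <module>
    th=brentq(lambda t:.27*np.sin(t)+.02*np.cos(t)-.02-dz,-.1,1)
    r = _zeros._brentq(f, a, b, xtol, rtol, maxiter, args, full_output, disp)
ValueError: f(a) and f(b) must have different signs
```

View pics/s9c.png

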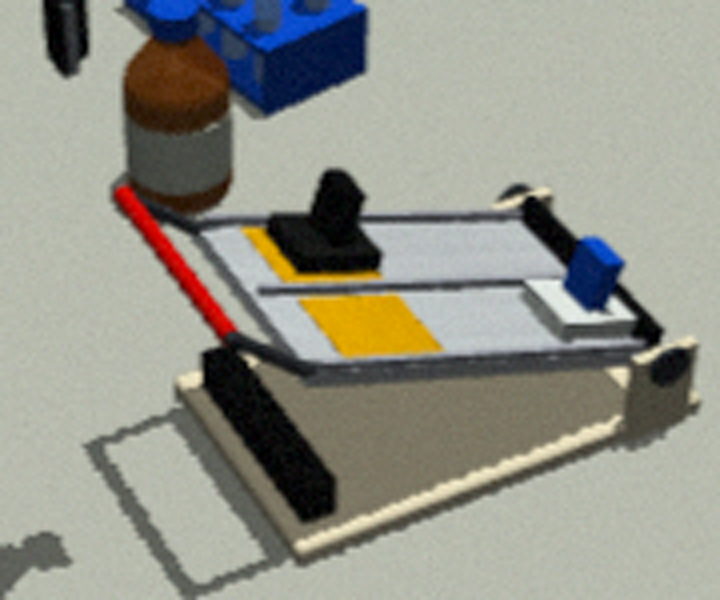

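The deck stands free with the white sled low by the stop and the black one on its field. One more check of the stop contact and that nothing is creeping.

```bash
sed -i 's/^th=brentq.*/th=float(sys.argv[2])/; s/^if len.*//' st.py; python3 st.py t7 0.344
```

```text
clk 18.08 th 0.344 tcp [0.3992 0.0086 0.2824] F [0.2 0.5 0.3] blue x mm -52.0 n 8929
```

Request:
arm_command(slide=[[0,0,0],[0,0,0],[0,0,0],[0,0,0],[0,0,0],[0,0,0],[0,0,0],[0,0,0],[0,0,0],[0,0,0],[0,0,0],[0,0,0]], angular=[[0,0,0],[0,0,0],[0,0,0],[0,0,0],[0,0,0],[0,0,0],[0,0,0],[0,0,0],[0,0,0],[0,0,0],[0,0,0],[0,0,0]])

```text
clock: 19.13
tcp_pos: [0.3991, 0.0086, 0.2824]
ee_rot: [[-0.104, 0.995, 0.006], [0.995, 0.104, -0.0], [-0.001, 0.006, -1.0]]
force: [0.6, -0.0, -0.7]
opening: 0.0385
```

```bash
python3 st.py t8 0.344; python3 - <<'E'
import cv2,numpy as np
a=cv2.imread("pics/t7.png").astype(int);b=cv2.imread("pics/t8.png").astype(int)
d=abs(a-b).max(2)[150:300,250:410];print(d.max(),(d>30).sum())
from cell import vision
s=np.ascontiguousarray(vision.camera("scene")["pixels"][:,:,::-1]);cv2.imwrite("pics/scene9.png",s)
cv2.imwrite("pics/scene9c.png",cv2.convertScaleAbs(cv2.resize(s[190:300,245:400],None,fx=5,fy=5,interpolation=cv2.INTER_CUBIC),alpha=1.4))
E
```

```text
clk 19.13 th 0.344 tcp [0.3991 0.0086 0.2824] F [ 0.6 -0.  -0.7] blue x mm -52.0 n 8963
32 1
```

View pics/t8r.png

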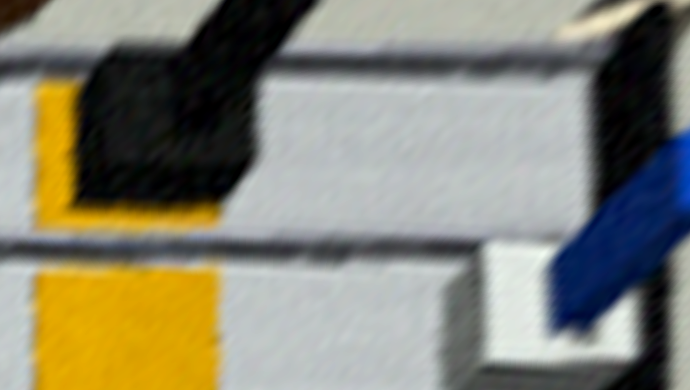

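View pics/scene9c.png

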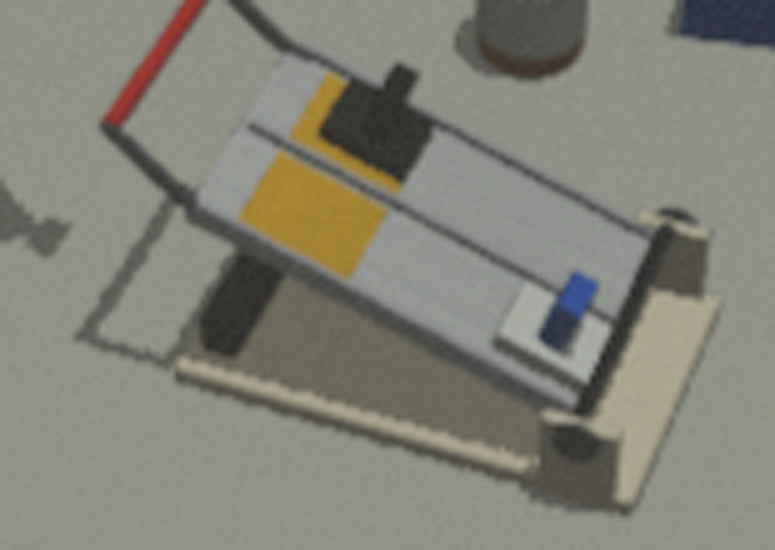

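The white sled lies against the black stop, the black sled is on its field, and nothing moved over one second. Handing in.

```bash
python3 -c "
from cell import sign_off
print(sign_off())"
```

```text
the job is handed in; nothing more can be done
None
```

The job is done and handed in at about 19 s of the 70 s allowed. The white sled let go and slid to the black stop, and the deck stands free at about 0.34 rad.

- **Placing:** I took the leftmost of the four white-footed sleds, at about (0.519, -0.242), and lowered it onto the empty yellow field, with about 5 N of contact force as it touched down.
- **Raising:** I lifted the deck by the red bar, in steps of about 0.02 rad once past 0.28 rad. The white sled was still at 0.32 rad and let go at about 0.34 rad. I held the deck there until it reached the stop, then opened the fingers and withdrew upward.
- **Last checks:** The side and scene pictures show the white sled against the stop and the black sled still on its field. Two pictures 1 s apart showed no movement of the deck or sleds. The arm is clear of everything, and I touched none of the other things on the bench.

The deck angle comes from how far the gripper rose. I did not measure it on the deck itself, so allow about ±0.01 rad. My tab tracker read low, because its reading also took in the tab's side face. I judged the sled's movement from the rectified pictures instead. No check failed at the end.

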